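# Swing the vial tray home and latch it

## Robot

A 7-joint arm with a two-finger parallel gripper is mounted at the origin on the work surface. World frame = base frame: x ahead of the robot, y to its left, z up, the work surface at z = 0. Lengths are in m, angles in degrees, forces in N, time in s.
With the tool pointing down it reaches from about 0.425 to 0.875 m from the base axis. Payload 4.7 kg.
Tool frame: the origin (TCP) lies at the very end of the fingers, on their centre line; the grasp point (between the pads) lies env.grip_point_offset behind it (env.grip_point_offset is the distance from the TCP to the grasp point, in m); z points along the fingers, y is the direction in which the jaws open and shut (so a half turn about z gives the same grasp; the last joint's range is limited). The gripper opens to 87 mm and grips with 3 to 60 N. Pads are 19 mm wide; open, the fingers measure 117 mm over their backs; the gripper's body (75 mm by 190 mm) begins 51 mm behind the grasp point.
Start: joints at [-69.265, 18.392, -4.016, 83.108, 1.295, 78.541, -3.26], TCP at [0.222, 0.611, 0.223] pointing down, gripper open.
Joint ranges: [-163.93, 163.93], [-17.29, 119.83], [-79.2, 71.16], [3.27, 140.29], [-89.18, 269.18], [5.43, 117.66], [-154.24, 154.24]. Speed limits (degrees/s): [147.25, 147.25, 180, 180, 180, 180, 180].

## Interface

Orientations are given as [roll, pitch, yaw] about the fixed x, y, z axes, in that order (R = Rz(yaw) Ry(pitch) Rx(roll)).
In Python, from cell import env gives the robot as it stands.
- The arm moves only by the tool send_rows, never from a script. Its argument "plan" is a list of rows, each a list of 7 numbers: the finger opening in mm, from 0 to 87, then the shift along the tool's x, y, z in mm, then the turn, a rotation vector about the tool's x, y, z in rad. A call has 1 to 12 rows; each row shifts and turns the commanded pose from where the row before left it, along the tool's axes as they then stand; what a row does not reach is not made up. A row lasts 1/10 s, in which the tool goes at most 50 mm and 8.59 degrees, less where a joint would pass 70% of its speed; a pose out of reach is approached as far as the arm can. A call is refused whole if a number of a shift passes 50 or a number of a turn 0.15, either way. A call with a gripper value outside its range is refused whole. The fingers move at their own pace and stop on an object; "grip_force" is the grip in N (left out, the last holds). Time passes only in rows, so rows that do not move let the fingers close. It gives the time, the measured TCP pose, the force and the opening at its end, in the units of the state.
- env.get_obs(): the state, without advancing time (a new reading comes with each control period).
- env.read_camera(name): name is "side" or "top"; returns the picture (400x640x3 uint8, red, green, blue); there is no depth.
- env.get_calibration(name): a dict with "fx", "fy", "cx", "cy" (pixels), "extrinsics" (4x4, takes a point from camera to world coordinates). Camera axes: x right, y down, z forward; pixel columns grow to the right and rows downward; lengths in m; the calibration is good to about 2 mm. A picture is of the moment at which its call begins. get_calibration takes no time and is no camera call.
- env.sign_off(): hands the job in, once; it reports no verdict.
Trained networks look in the newest picture that a camera, given by its name, has taken for a name from the list of things; names that differ only in an ending like _2 or _b are one class to them, and where a whole thing is asked for, a point or a joint stands for the part that bears it (a point fixed in the world has none). Each returns a list of dicts, best first, with "confidence" (0 to 1); they miss things now and then, are a little off and sometimes report something else, mostly with a low value. They report only what shows in the picture. A call takes as long as a camera call. They do not tell look-alikes from the thing itself.
- env.regions_of(camera, query): "region" (400x640 bool, what is visible of it) and "rect" ([left, top, right, bottom] in pixels, round what is visible of it).
The state is a dict: "time_s": time; "qpos": joint angles; "joint_velocities": joint speeds; "effort": joint torques, N m; "tool_pos": TCP position; "tool_rot": TCP orientation; "force": force on the tool from outside, world axes, zero at the start; "wrist_torque": the same for the moment, N m; "grip_width": finger opening in m.
Only numpy, scipy, OpenCV 4.12 (cv2) and the standard library are available. Lean on these libraries where they do the work, as an engineer would, in place of code of your own. Each camera call takes 0.05 s, during which the arm holds its last target. There are 200 camera calls.

## Task

Swing the vial tray round on its pin by pushing it near its free corner, slowly so that it does not run on and bump, until it comes up against the stop screw, and bed it there with a firm steady push of about 10 N for a second, never pressing the stop with more than 15 N. Then turn the latch lever fully round behind the tray so that it cannot swing back, and let go. Keep the vials standing in the tray and leave the other things on the bench alone.

Things in the scene. Friction and masses are not known exactly. Their poses are not given: they have to be found in the camera images.
- deck: White sampler deck fixed to the bench, a plate 10 mm thick. Origin: on the axis of the steel pivot pin (12 mm diameter, 26 mm tall above the plate), at bench level. In the deck's axes (z up) the plate spans x -220 to +70 mm, y -275 to +45 mm; a grey ridge 34 mm high above the bench runs along its +x edge.
- tray: Grey open vial tray of about 0.45 kg, loose on the deck, turning on the pin. Origin: centre of its pin hole (1.5 mm wider than the pin), underside, 10 mm above the bench. In the tray's axes the lug round the hole is 36 x 36 x 14 mm and the box of wells spans x -72 to +18, y -200 to -18 mm, 24 mm high. At home its axes are parallel to the deck's within about 0.06 rad.
- tray_corner (a point): The tray's free corner, at tray x = -72 mm, y = -200 mm, half-way up the wall. Push the outside of the long wall (tray x = -72 mm) near it. The tray starts 0.55 to 0.95 rad clockwise (from above) of the deck's heading and turns counter-clockwise to the stop. Slippery plastic: it drags on the deck with 0.5 to 2 N (more if pressed down); let go at speed, it coasts.
- stop: Aluminium stop block, rigid, fixed to the deck (22 x 34 mm, top 42 mm above the bench) at deck x = +45, y = -170 mm; its origin and axes are the deck's. An 11 mm steel screw sticks out of it towards deck -x, 24 mm above the bench, and meets the tray's +x wall. Its tip is at deck x = +18 mm give or take 9 mm, not reported: find it by feel.
- latch (a joint): Latch lever angle, rad. 0: it points along deck -x, clear of the tray (starts at 0 to 0.3). It turns clockwise seen from above to its end stop at 1.57, where it points along deck +y, close behind the tray's long wall (3 to 25 mm gap with the tray home). Stiff hinge (2 N at the knob), stays where it is left.
- latch_pivot (a point): The latch's vertical pivot axis, at the deck top: deck x = -92 mm, y = -228 mm.
- latch_knob (a point): On the axis of the latch's upright round black knob post, 14 mm in diameter, 40 mm from the pivot axis, its top 75 mm above the bench; this point is 60 mm above the bench, a good height to pinch it (the post is free of the lever, boss and tray from 36 mm up).
- vial_a: White capped vial, 30 mm in diameter, 48 mm tall, standing loose in a well of the tray. Origin: centre of its underside.
- vial_b: The same, in another well.
- amber: Bystander: amber jar 48 mm in diameter, 75 mm tall. Origin: centre of its underside.
- tub: Bystander: clear open tub 110 x 75 x 45 mm. Origin: centre of its underside.
- cup: Bystander: specimen cup 40 mm in diameter, 55 mm tall. Origin: centre of its underside.
Things that resemble listed ones, but are neither listed nor needed, are in the scene too. What is meant by the tray is not black, and is the smaller of those in its own colour.

How it is judged:
By the outcome, as a careful person would: the job done as asked, in the order asked, and still so for the second after the job is handed in, with the robot touching nothing.
It also fails if it takes over 72 s, if anything falls off the work surface, if the arm or the gripper's body presses on something with over 40 N, if the wrist force passes 120 N, or if a joint passes its speed limit or range.

## Working session

There is one attempt and no reset: what is moved stays moved. The work goes in short steps, Python scripts to look and compute and a tool call to move; the robot and the scene stay as the last step left them, time stands still between calls to the robot, and variables do not carry over. Pictures are saved under pics/ and viewed, about 8 in all and at most 12, crops included, and the job is handed in when it is done.

Besides the shell and the picture viewer there is one more tool, called after ">>>" as name(argument=value, ...), one argument or row to a line, values as JSON. send_rows: Moves the arm, as the interface text tells. Its arguments: {"type":"object","properties":{"plan":{"type":"array"},"grip_force":{"type":"number"}},"required":["plan"]}

```bash
ls; mkdir -p pics
python3 - <<'E'
from cell import env
import cv2
o=env.get_obs()
for k in o: print(k,o[k])
print(env.grip_point_offset)
for n in ("top","side"):
    im=env.read_camera(n); cv2.imwrite(f"pics/{n}0.png",im[:,:,::-1]); c=env.get_calibration(n); print(n,c)
    for q in ("deck","tray","stop","latch","latch_knob","vial_a","amber","tub","cup"):
        for r in env.regions_of(n,q): print(q,r["confidence"],r["rect"])
E
```

```text
pics
time_s 0.0
qpos [-69.26362873  18.44130235  -4.01553887  83.17409836   1.29735195
  78.53874684  -3.25957734]
joint_velocities [ 0.00356225  0.0240524  -0.0422418   0.06989934  0.02387034 -0.00768476
  0.03576574]
effort [ 1.13507388e-04 -4.91283917e+01 -4.03621774e-01 -3.12523842e+01
 -6.37484458e-02  4.39285592e-02  1.85033882e-04]
tool_pos [0.22142935 0.61055193 0.22144313]
tool_rot [-1.79891223e+02  7.87080835e-03  1.60074267e+02]
force [ 0.35306188  0.27421016 -0.27116926]
wrist_torque [0.02863337 0.01101672 0.00893331]
grip_width 0.08691824484995354
0.0187
top {'fx': 394.3189621970302, 'fy': 394.3189621970302, 'cx': 325.1564896806979, 'cy': 198.31369697753624, 'extrinsics': array([[ 0.0237531 , -0.99638642,  0.08154686,  0.50440574],
       [-0.99962753, -0.02476827, -0.01145981,  0.00678453],
       [ 0.01343817, -0.08124428, -0.99660362,  1.02953473],
       [ 0.        ,  0.        ,  0.        ,  1.        ]])}
deck 0.91 [278.2, 117.0, 405.0, 246.3]
deck 0.33 [355.2, 137.0, 367.7, 153.3]
tray 0.94 [112.7, 207.6, 244.3, 287.8]
tray 0.85 [446.7, 125.0, 524.3, 194.5]
tray
[... 415 characters left out ...]
     [-0.42586147, -0.58842249,  0.68731433, -0.5404936 ],
       [ 0.01635079, -0.76452191, -0.64439034,  0.58296853],
       [ 0.        ,  0.        ,  0.        ,  1.        ]])}
deck 0.89 [249.2, 173.6, 442.9, 318.5]
tray 0.88 [291.2, 186.7, 343.9, 255.2]
tray 0.72 [172.3, 128.3, 260.8, 188.5]
tray 0.71 [450.0, 306.2, 529.4, 399.6]
stop 0.53 [378.6, 217.2, 400.2, 235.9]
latch 0.89 [329.0, 251.6, 357.6, 278.6]
latch_knob 0.55 [331.0, 255.6, 356.0, 274.7]
vial_a 0.74 [323.0, 190.2, 337.8, 206.5]
vial_a 0.52 [304.5, 198.5, 318.6, 217.3]
amber 0.87 [298.2, 145.3, 312.7, 175.4]
amber 0.62 [327.1, 255.0, 360.9, 275.5]
tub 0.88 [301.6, 324.3, 387.5, 398.4]
cup 0.96 [378.8, 282.3, 400.7, 317.1]
```

Run:
```python
import cv2
a=cv2.imread("pics/top0.png")[90:290,250:500]; cv2.imwrite("pics/t0c.png",cv2.resize(a,None,fx=3,fy=3,interpolation=2)[:600,:750])
a=cv2.imread("pics/side0.png")[140:340,220:480]; cv2.imwrite("pics/s0c.png",cv2.resize(a,None,fx=3,fy=3,interpolation=2))
```

```text
(no output)
```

View pics/t0c.png

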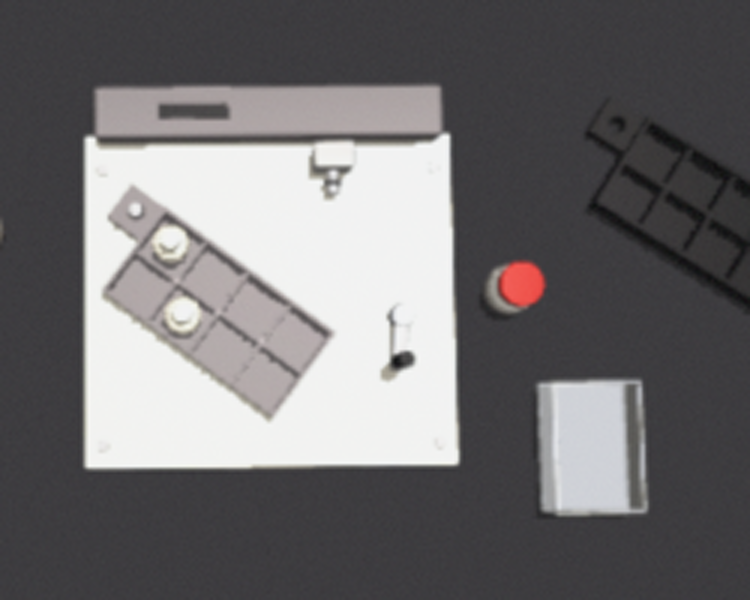

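View pics/s0c.png

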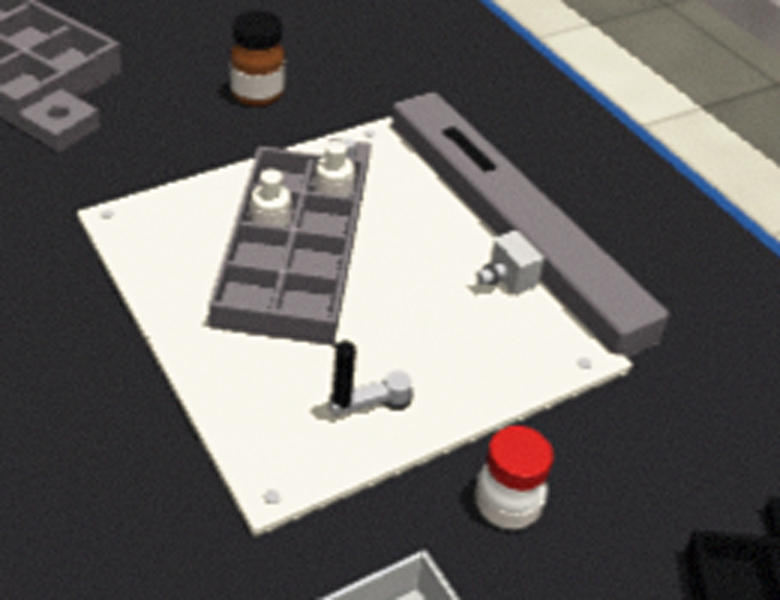

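The top view shows the pin at about (295,160) px, with the grey tray about 0.6 rad clockwise of home and its free corner near (339,230). The latch boss is near (383,194), and its black knob points along deck -x. Both vials are in the wells nearest the pin. The side view agrees. Next I'll fit the poses.

```bash
cat > g.py <<'E'
import numpy as np
from scipy.optimize import least_squares
from cell import env
C={n:env.get_calibration(n) for n in("top","side")}
O={"top":(250,90),"side":(220,140)}
def px(n,uv): return np.array([O[n][i]+(uv[i]+.5)/3-.5 for i in(0,1)])
def proj(n,p):
    c=C[n];E=c["extrinsics"];q=E[:3,:3].T@(np.array(p)-E[:3,3])
    return np.array([c["fx"]*q[0]/q[2]+c["cx"],c["fy"]*q[1]/q[2]+c["cy"]])
def tf(p,xyz):
    c,s=np.cos(p[2]),np.sin(p[2]);return np.array([p[0]+c*xyz[0]-s*xyz[1],p[1]+s*xyz[0]+c*xyz[1],xyz[2]])
E
python3 - <<'E'
from g import *
D=[("top",(85,467),(-.22,.045,.01)),("top",(458,464),(-.22,-.275,.01)),("side",(80,212),(-.22,.045,.01)),("side",(255,532),(-.22,-.275,.01)),("side",(630,368),(.07,-.275,.01)),("top",(135,209),(0,0,.036))]
T=[("top",(268,420),(-.072,-.2,.034)),("top",(333,333),(.018,-.2,.034)),("top",(103,292),(-.072,-.018,.034)),("side",(211,316),(-.072,-.2,.034)),("side",(335,329),(.018,-.2,.034)),("top",(135,209),(0,0,.036))]
def res(p,L): return np.concatenate([proj(n,tf(p,x))-px(n,u) for n,u,x in L])
d=least_squares(res,[.53,.08,0],args=(D,)); t=least_squares(res,[.53,.08,-.6],args=(T,))
for s in(d,t): print(s.x.round(4),s.fun.round(1))
def k(th): 
    return tf(d.x,(-.092-.04*np.cos(th),-.228+.04*np.sin(th),.075))
for n,u in(("top",(404,359)),("side",(346,343))): 
    f=least_squares(lambda a:proj(n,k(a[0]))-px(n,u),[.1]);print("latch",f.x,f.fun)
w=lambda P,x:tf(P.x,x).round(4)
print("pivot",w(d,(-.092,-.228,0)),"stop",w(d,(.018,-.17,0)),"knob0",k(.1),"knob1",k(1.57))
print("pre",w(t,(-.1065,-.18,0)),"contact",w(t,(-.0815,-.18,0)),"home",w(d,(-.0815,-.18,0)))
E
```

```text
[0.6849 0.0761 0.0321] [-0.3  0.1 -0.3 -0.  -0.8  0.4 -0.5  0.4  1.2 -0.2 -0.3 -0.6]
[ 0.6825  0.0756 -0.6116] [ 2.2 -0.4  1.4 -0.1 -0.7 -0.5 -1.6 -2.1  0.1 -0.5 -0.1  0.3]
latch [0.18341694] [ 0.11124315 -0.62710131]
latch [0.26275667] [-1.00030317  0.33538888]
pivot [ 0.6003 -0.1548  0.    ] stop [ 0.7084 -0.0933  0.    ] knob0 [ 0.56040741 -0.15206879  0.075     ] knob1 [ 0.59899906 -0.11480377  0.075     ]
pre [ 0.492  -0.0106  0.    ] contact [ 0.5125 -0.025   0.    ] home [ 0.6093 -0.1065  0.    ]
```

>>> send_rows(
  plan=[
    [0, -20, -15, 0, 0, 0, 0],
    [0, -35, -27, 0, 0, 0, 0],
    [0, -37, -28, 0, 0, 0, 0],
    [0, -37, -28, 0, 0, 0, 0],
    [0, -37, -28, 0, 0, 0, 0],
    [0, -37, -28, 0, 0, 0, 0],
    [0, -36, -28, 0, 0, 0, 0],
    [0, -36, -28, 0, 0, 0, 0],
    [0, -20, -16, 0, 0, 0, 0],
    [0, -23, -37, 0, 0, 0, 0],
    [0, -23, -37, 0, 0, 0, 0],
    [0, -23, -37, 0, 0, 0, 0],
  ],
)

```text
time_s: 2.2
tool_pos: [0.4492, 0.1686, 0.2228]
tool_rot: [180.0, 0.0, 160.1]
force: [1.5, -0.5, 0.3]
grip_width: 0.0023
```

```bash
cat > d.py <<'E'
import sys,numpy as np
from cell import env
from scipy.spatial.transform import Rotation as R
o=env.get_obs();r=R.from_euler("xyz",o["tool_rot"],degrees=True)
print(o["time_s"],o["tool_pos"].round(4),o["tool_rot"].round(2),o["force"].round(2),o["qpos"].round(0),o["grip_width"])
a=[float(v) for v in sys.argv[1:]]
if a: 
    print("shift mm",(r.inv().apply(np.array(a[:3])-o["tool_pos"])*1000).round(1),"turn",(r.inv()*R.from_euler("xyz",[180,0,a[3]],degrees=True)).as_rotvec().round(3))
E
python3 d.py .484 -.005 .12 145
```

```text
2.2 [0.4492 0.1686 0.2228] [1.7996e+02 3.0000e-02 1.6009e+02] [ 1.45 -0.54  0.32] [-40.  -3.  16. 107.   1.  76.  46.] 0.00232348351090963
shift mm [ -91.8 -151.4  102.7] turn [0.001 0.    0.263]
```

>>> send_rows(
  plan=[
    [0, -23, -38, 10, 0, 0, 0],
    [0, -23, -38, 25, 0, 0, 0],
    [0, -23, -38, 25, 0, 0, 0],
    [0, -15, -25, 25, 0, 0, 0.0],
    [0, 0, 0, 20, 0, 0, 0.13],
    [0, 0, 0, 0, 0, 0, 0.13],
    [0, 0, 0, 0, 0, 0, 0],
    [0, 0, 0, 0, 0, 0, 0],
  ],
)

```text
time_s: 3.0
tool_pos: [0.4806, 0.0127, 0.119]
tool_rot: [180.0, 0.0, 145.4]
force: [0.3, 0.8, 0.5]
grip_width: 0.0004
```

```bash
python3 d.py .484 -.005 .018 145
```

```text
3.0 [0.4806 0.0127 0.119 ] [1.7996e+02 4.0000e-02 1.4537e+02] [0.34 0.76 0.45] [-31.   2.  27. 115.  -1.  63.  52.] 0.00037834398642078593
shift mm [-12.9 -12.7 101. ] turn [0.001 0.001 0.006]
```

>>> send_rows(
  plan=[
    [0, 0, -13, 25, 0, 0, 0],
    [0, 0, 0, 30, 0, 0, 0],
    [0, 0, 0, 30, 0, 0, 0],
    [0, 0, 0, 12, 0, 0, 0],
    [0, 0, 0, 4, 0, 0, 0],
    [0, 0, 0, 0, 0, 0, 0],
    [0, 0, 0, 0, 0, 0, 0],
  ],
)

```text
time_s: 3.7
tool_pos: [0.4741, 0.0021, 0.0188]
tool_rot: [179.9, 0.1, 145.2]
force: [-0.3, -0.1, 0.1]
grip_width: 0.0005
```

```bash
python3 d.py .5125 -.025 .018 145
python3 - <<'E'
from cell import env
import cv2
ims=[]
a=env.read_camera("side")[140:340,220:480,::-1]; cv2.imwrite("pics/s1.png",cv2.resize(a,None,fx=3,fy=3,interpolation=2))
E
```

```text
3.7 [0.4741 0.0021 0.0188] [1.7989e+02 1.0000e-01 1.4522e+02] [-0.26 -0.09  0.07] [-29.  10.  28. 121.  -6.  51.  57.] 0.0004956240306169358
shift mm [-47.   -0.4   0.9] turn [0.002 0.002 0.004]
```

View pics/s1.png

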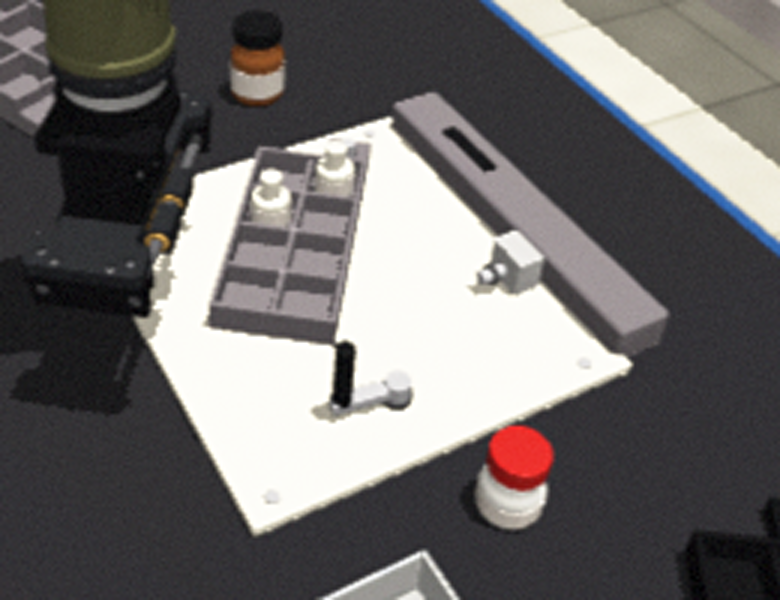

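The gripper is down beside the long wall and clear of the tray. Both vials and the latch are undisturbed. Now I'll approach slowly.

>>> send_rows(
  plan=[
    [0, -8, 0, 1, 0, 0, 0],
    [0, -9, 0, 0, 0, 0, 0],
    [0, -8, 0, 0, 0, 0, 0],
    [0, -5, 0, 0, 0, 0, 0],
    [0, -2, 0, 0, 0, 0, 0],
    [0, -2, 0, 0, 0, 0, 0],
    [0, -2, 0, 0, 0, 0, 0],
    [0, -2, 0, 0, 0, 0, 0],
  ],
)

```text
time_s: 4.55
tool_pos: [0.5039, -0.0197, 0.0165]
tool_rot: [180.0, -0.0, 145.2]
force: [-0.1, 0.2, 0.3]
grip_width: 0.0004
```

>>> send_rows(
  plan=[
    [0, -1.5, 0, 0, 0, 0, 0],
    [0, -1.5, 0, 0, 0, 0, 0],
    [0, -1.5, 0, 0, 0, 0, 0],
    [0, -1.5, 0, 0, 0, 0, 0],
  ],
)

```text
time_s: 4.95
tool_pos: [0.509, -0.0232, 0.0165]
tool_rot: [180.0, 0.0, 145.2]
force: [0.4, -1.2, 0.6]
grip_width: 0.0005
```

>>> send_rows(
  plan=[
    [0, -1.5, 0, 0, 0, 0, 0],
    [0, -1.5, 0, 0, 0, 0, 0],
    [0, -1.5, 0, 0, 0, 0, 0],
    [0, -1.5, 0, 0, 0, 0, 0],
  ],
)

```text
time_s: 5.35
tool_pos: [0.5135, -0.0266, 0.0163]
tool_rot: [-180.0, -0.0, 145.2]
force: [-1.7, -0.5, -0.4]
grip_width: 0.0008
```

```bash
python3 d.py
python3 - <<'E'
from cell import env
import cv2
a=env.read_camera("top")[90:290,250:500,::-1]; cv2.imwrite("pics/t1.png",cv2.resize(a,None,fx=3,fy=3,interpolation=2))
E
```

```text
5.35 [ 0.5135 -0.0266  0.0163] [-1.7998e+02 -5.0000e-02  1.4518e+02] [-1.66 -0.53 -0.36] [-26.  15.  28. 115.  -9.  52.  63.] 0.0008083786979687927
```

View pics/t1.png

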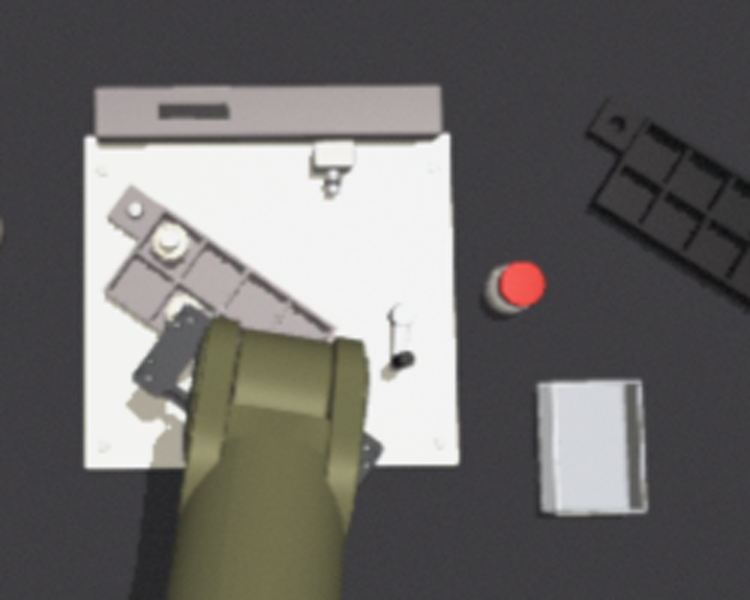

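The force of about 1.7 N marks contact with the long wall, and the vials are still upright. I'll swing along the arc and keep the tool turning with the tray.

>>> send_rows(
  plan=[
    [0, -1.8, -0.8, 0, 0, 0, -0.01],
    [0, -1.8, -0.8, 0, 0, 0, -0.01],
    [0, -1.8, -0.8, 0, 0, 0, -0.01],
    [0, -1.8, -0.8, 0, 0, 0, -0.01],
    [0, -1.8, -0.8, 0, 0, 0, -0.01],
    [0, -1.8, -0.8, 0, 0, 0, -0.01],
    [0, -1.8, -0.8, 0, 0, 0, -0.01],
    [0, -1.8, -0.8, 0, 0, 0, -0.01],
    [0, -1.8, -0.8, 0, 0, 0, -0.01],
    [0, -1.8, -0.8, 0, 0, 0, -0.01],
    [0, -1.8, -0.8, 0, 0, 0, -0.01],
    [0, -1.8, -0.8, 0, 0, 0, -0.01],
  ],
)

```text
time_s: 6.6
tool_pos: [0.5273, -0.0463, 0.0165]
tool_rot: [180.0, 0.0, 152.1]
force: [-0.4, -0.3, 0.2]
grip_width: 0.0004
```

>>> send_rows(
  plan=[
    [0, -1.8, -0.8, 0, 0, 0, -0.01],
    [0, -1.8, -0.8, 0, 0, 0, -0.01],
    [0, -1.8, -0.8, 0, 0, 0, -0.01],
    [0, -1.8, -0.8, 0, 0, 0, -0.01],
    [0, -1.8, -0.8, 0, 0, 0, -0.01],
    [0, -1.8, -0.8, 0, 0, 0, -0.01],
    [0, -1.8, -0.8, 0, 0, 0, -0.01],
    [0, -1.8, -0.8, 0, 0, 0, -0.01],
    [0, -1.8, -0.8, 0, 0, 0, -0.01],
    [0, -1.8, -0.8, 0, 0, 0, -0.01],
    [0, -1.8, -0.8, 0, 0, 0, -0.01],
    [0, -1.8, -0.8, 0, 0, 0, -0.01],
  ],
)

```text
time_s: 7.8
tool_pos: [0.5428, -0.064, 0.0165]
tool_rot: [180.0, 0.0, 159.0]
force: [-0.9, -0.6, -0.9]
grip_width: 0.0003
```

>>> send_rows(
  plan=[
    [0, -1.8, -0.8, 0, 0, 0, -0.01],
    [0, -1.8, -0.8, 0, 0, 0, -0.01],
    [0, -1.8, -0.8, 0, 0, 0, -0.01],
    [0, -1.8, -0.8, 0, 0, 0, -0.01],
    [0, -1.8, -0.8, 0, 0, 0, -0.01],
    [0, -1.8, -0.8, 0, 0, 0, -0.01],
    [0, -1.8, -0.8, 0, 0, 0, -0.01],
    [0, -1.8, -0.8, 0, 0, 0, -0.01],
    [0, -1.8, -0.8, 0, 0, 0, -0.01],
    [0, -1.8, -0.8, 0, 0, 0, -0.01],
    [0, -1.8, -0.8, 0, 0, 0, -0.01],
    [0, -1.8, -0.8, 0, 0, 0, -0.01],
  ],
)

```text
time_s: 9.0
tool_pos: [0.5605, -0.0797, 0.0165]
tool_rot: [180.0, 0.0, 165.9]
force: [-0.3, 0.5, -0.2]
grip_width: 0.0006
```

```bash
python3 d.py
python3 - <<'E'
from cell import env
import cv2
a=env.read_camera("side")[140:340,220:480,::-1]; cv2.imwrite("pics/s2.png",cv2.resize(a,None,fx=3,fy=3,interpolation=2))
E
```

```text
9.0 [ 0.5605 -0.0797  0.0165] [1.7999e+02 1.0000e-02 1.6585e+02] [-0.29  0.48 -0.16] [-17.  20.  26. 108. -11.  54.  90.] 0.0005865047066393012
```

View pics/s2.png

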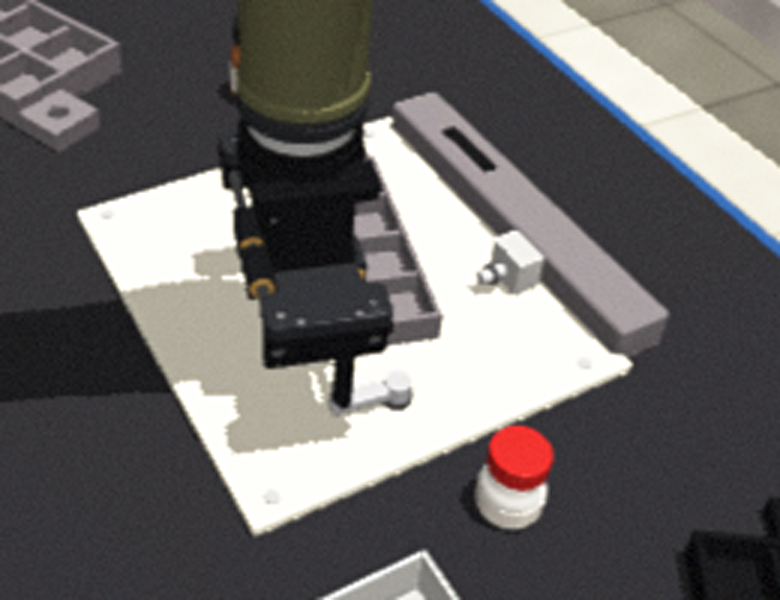

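The tray is following the fingers and the gripper body clears the knob. I'll continue, then slow down.

>>> send_rows(
  plan=[
    [0, -1.8, -0.8, 0, 0, 0, -0.01],
    [0, -1.8, -0.8, 0, 0, 0, -0.01],
    [0, -1.8, -0.8, 0, 0, 0, -0.01],
    [0, -1.8, -0.8, 0, 0, 0, -0.01],
    [0, -1.8, -0.8, 0, 0, 0, -0.01],
    [0, -1.8, -0.8, 0, 0, 0, -0.01],
    [0, -1.8, -0.8, 0, 0, 0, -0.01],
    [0, -1.8, -0.8, 0, 0, 0, -0.01],
    [0, -1.8, -0.8, 0, 0, 0, -0.01],
    [0, -1.4, -0.6, 0, 0, 0, -0.008],
    [0, -1.2, -0.5, 0, 0, 0, -0.007],
    [0, -0.9, -0.4, 0, 0, 0, -0.005],
  ],
)

```text
time_s: 10.25
tool_pos: [0.578, -0.0922, 0.0165]
tool_rot: [180.0, 0.0, 172.1]
force: [-0.9, 0.7, 0.6]
grip_width: 0.0003
```

>>> send_rows(
  plan=[
    [0, -0.7, -0.3, 0, 0, 0, -0.004],
    [0, -0.7, -0.3, 0, 0, 0, -0.004],
    [0, -0.7, -0.3, 0, 0, 0, -0.004],
    [0, -0.7, -0.3, 0, 0, 0, -0.004],
    [0, -0.7, -0.3, 0, 0, 0, -0.004],
    [0, -0.7, -0.3, 0, 0, 0, -0.004],
    [0, -0.7, -0.3, 0, 0, 0, -0.004],
    [0, -0.7, -0.3, 0, 0, 0, -0.004],
    [0, -0.7, -0.3, 0, 0, 0, -0.004],
    [0, -0.7, -0.3, 0, 0, 0, -0.004],
    [0, -0.7, -0.3, 0, 0, 0, -0.004],
    [0, -0.7, -0.3, 0, 0, 0, -0.004],
  ],
)

```text
time_s: 11.45
tool_pos: [0.5859, -0.0967, 0.0165]
tool_rot: [180.0, 0.0, 174.9]
force: [-1.3, -0.1, 1.3]
grip_width: 0.0005
```

```bash
python3 d.py
python3 - <<'E'
from cell import env
import cv2
a=env.read_camera("side")[140:340,220:480,::-1]; cv2.imwrite("pics/s3.png",cv2.resize(a,None,fx=3,fy=3,interpolation=2))
E
```

```text
11.45 [ 0.5859 -0.0967  0.0165] [180.     0.   174.87] [-1.27 -0.06  1.29] [-13.  23.  24. 104. -11.  55. 101.] 0.0005487850760824382
```

View pics/s3.png

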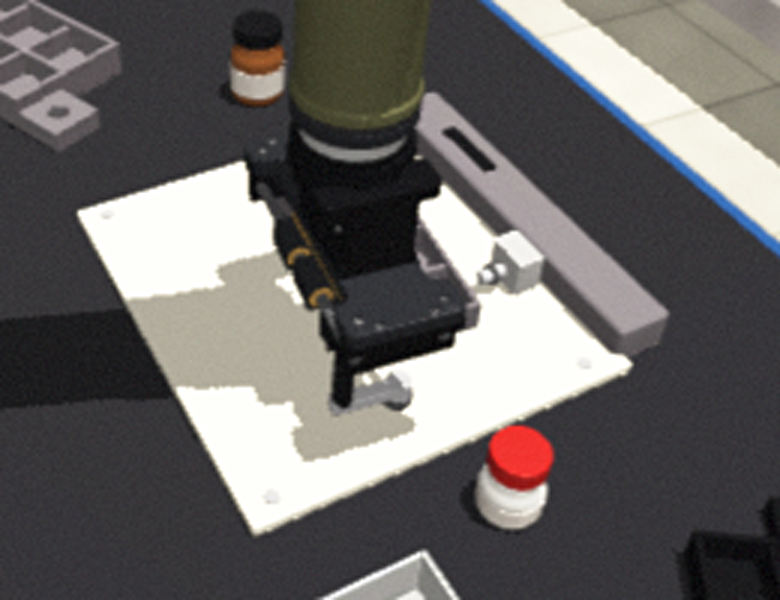

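The tray is about 10 mm short of the screw tip, which sits near crop (482,280). From here I'll use short steps.

>>> send_rows(
  plan=[
    [0, -0.6, -0.3, 0, 0, 0, -0.0033],
    [0, -0.6, -0.3, 0, 0, 0, -0.0033],
    [0, -0.6, -0.3, 0, 0, 0, -0.0033],
    [0, -0.6, -0.3, 0, 0, 0, -0.0033],
    [0, -0.6, -0.3, 0, 0, 0, -0.0033],
    [0, -0.6, -0.3, 0, 0, 0, -0.0033],
    [0, -0.6, -0.3, 0, 0, 0, -0.0033],
    [0, -0.6, -0.3, 0, 0, 0, -0.0033],
    [0, -0.5, -0.2, 0, 0, 0, -0.0027],
    [0, -0.4, -0.2, 0, 0, 0, -0.0022],
  ],
)

```text
time_s: 12.5
tool_pos: [0.5914, -0.0998, 0.0165]
tool_rot: [180.0, 0.0, 176.7]
force: [-0.6, 0.6, 0.5]
grip_width: 0.0002
```

>>> send_rows(
  plan=[
    [0, -0.4, -0.2, 0, 0, 0, -0.0022],
    [0, -0.4, -0.2, 0, 0, 0, -0.0022],
    [0, -0.4, -0.2, 0, 0, 0, -0.0022],
    [0, -0.3, -0.1, 0, 0, 0, -0.0017],
  ],
)

```text
time_s: 12.9
tool_pos: [0.5928, -0.1006, 0.0166]
tool_rot: [180.0, 0.0, 177.1]
force: [0.2, 0.6, -0.1]
grip_width: 0.0002
```

```bash
python3 d.py
python3 - <<'E'
from cell import env
import cv2
a=env.read_camera("side")[190:270,320:430,::-1]; cv2.imwrite("pics/s4.png",cv2.resize(a,None,fx=6,fy=6,interpolation=2))
E
```

```text
12.9 [ 0.5928 -0.1006  0.0166] [1.8000e+02 1.0000e-02 1.7713e+02] [ 0.23  0.57 -0.09] [-12.  24.  24. 103. -11.  55. 103.] 0.00020923327345512914
```

View pics/s4.png

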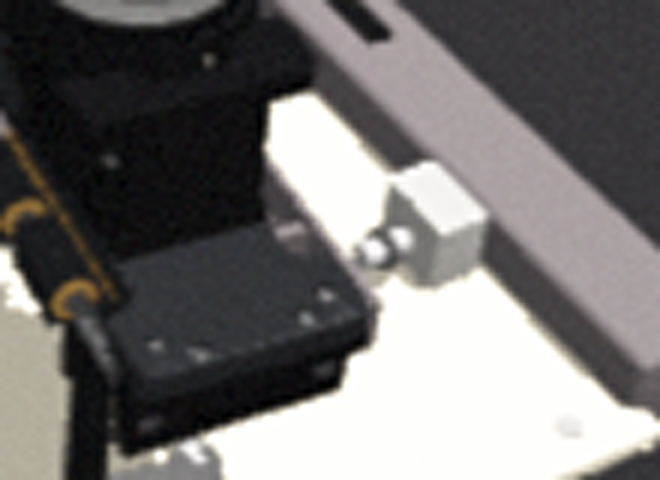

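A gap of several mm to the screw tip remains, so I'll keep the steps short.

>>> send_rows(
  plan=[
    [0, -0.4, -0.2, 0, 0, 0, -0.0022],
    [0, -0.4, -0.2, 0, 0, 0, -0.0022],
    [0, -0.4, -0.2, 0, 0, 0, -0.0022],
    [0, -0.4, -0.2, 0, 0, 0, -0.0022],
    [0, -0.4, -0.2, 0, 0, 0, -0.0022],
  ],
)

```text
time_s: 13.45
tool_pos: [0.5948, -0.1017, 0.0165]
tool_rot: [180.0, 0.0, 177.8]
force: [-1.2, 0.7, -0.7]
grip_width: -0.0001
```

>>> send_rows(
  plan=[
    [0, -0.4, -0.2, 0, 0, 0, -0.0022],
    [0, -0.4, -0.2, 0, 0, 0, -0.0022],
    [0, -0.3, -0.1, 0, 0, 0, -0.0017],
  ],
)

```text
time_s: 13.75
tool_pos: [0.5958, -0.1023, 0.0165]
tool_rot: [180.0, 0.0, 178.1]
force: [-0.6, 0.1, 1.1]
grip_width: 0.0004
```

>>> send_rows(
  plan=[
    [0, -0.4, -0.2, 0, 0, 0, -0.0022],
    [0, -0.4, -0.2, 0, 0, 0, -0.0022],
    [0, -0.4, -0.2, 0, 0, 0, -0.0022],
  ],
)

```text
time_s: 14.05
tool_pos: [0.597, -0.1029, 0.0165]
tool_rot: [180.0, 0.0, 178.5]
force: [-1.1, 0.3, -0.4]
grip_width: 0.0006
```

>>> send_rows(
  plan=[
    [0, -0.4, -0.2, 0, 0, 0, -0.0022],
    [0, -0.4, -0.2, 0, 0, 0, -0.0022],
    [0, -0.4, -0.2, 0, 0, 0, -0.0022],
  ],
)

```text
time_s: 14.35
tool_pos: [0.5982, -0.1035, 0.0165]
tool_rot: [180.0, 0.0, 178.9]
force: [0.2, 0.3, 0.1]
grip_width: 0.0006
```

>>> send_rows(
  plan=[
    [0, -0.4, -0.2, 0, 0, 0, -0.0022],
    [0, -0.4, -0.2, 0, 0, 0, -0.0022],
    [0, -0.4, -0.2, 0, 0, 0, -0.0022],
  ],
)

```text
time_s: 14.65
tool_pos: [0.5994, -0.1042, 0.0165]
tool_rot: [180.0, 0.0, 179.2]
force: [0.7, 0.7, 0.4]
grip_width: 0.0003
```

>>> send_rows(
  plan=[
    [0, -0.4, -0.2, 0, 0, 0, -0.0022],
    [0, -0.4, -0.2, 0, 0, 0, -0.0022],
    [0, -0.4, -0.2, 0, 0, 0, -0.0022],
  ],
)

```text
time_s: 14.95
tool_pos: [0.6006, -0.1048, 0.0165]
tool_rot: [180.0, 0.0, 179.6]
force: [-1.1, 1.0, 0.1]
grip_width: 0.0005
```

>>> send_rows(
  plan=[
    [0, -0.4, -0.2, 0, 0, 0, -0.0022],
    [0, -0.4, -0.2, 0, 0, 0, -0.0022],
    [0, -0.4, -0.2, 0, 0, 0, -0.0022],
  ],
)

```text
time_s: 15.25
tool_pos: [0.6018, -0.1054, 0.0165]
tool_rot: [180.0, 0.0, -180.0]
force: [-0.4, 1.2, 0.0]
grip_width: 0.0008
```

>>> send_rows(
  plan=[
    [0, -0.4, -0.2, 0, 0, 0, -0.0022],
    [0, -0.4, -0.2, 0, 0, 0, -0.0022],
    [0, -0.4, -0.2, 0, 0, 0, -0.0022],
  ],
)

```text
time_s: 15.55
tool_pos: [0.603, -0.1059, 0.0165]
tool_rot: [180.0, 0.0, -179.6]
force: [-0.6, 0.2, -0.1]
grip_width: 0.0002
```

>>> send_rows(
  plan=[
    [0, -0.4, -0.2, 0, 0, 0, -0.0022],
    [0, -0.4, -0.2, 0, 0, 0, -0.0022],
    [0, -0.4, -0.2, 0, 0, 0, -0.0022],
  ],
)

```text
time_s: 15.85
tool_pos: [0.6033, -0.1064, 0.0163]
tool_rot: [180.0, -0.1, -179.2]
force: [-4.2, 0.6, 1.8]
grip_width: 0.0001
```

The tool has stalled, so the tray is on the screw. I'll bed it gradually.

>>> send_rows(
  plan=[
    [0, -0.4, 0, 0, 0, 0, 0],
    [0, 0, 0, 0, 0, 0, 0],
  ],
)

```text
time_s: 16.05
tool_pos: [0.6034, -0.1065, 0.0162]
tool_rot: [180.0, -0.1, -179.3]
force: [-4.9, 0.4, 2.3]
grip_width: 0.0004
```

>>> send_rows(
  plan=[
    [0, -0.5, 0, 0, 0, 0, 0],
    [0, 0, 0, 0, 0, 0, 0],
  ],
)

```text
time_s: 16.25
tool_pos: [0.6034, -0.1064, 0.0161]
tool_rot: [180.0, -0.2, -179.3]
force: [-5.4, 0.9, 2.6]
grip_width: 0.0004
```

```bash
python3 d.py
```

```text
16.25 [ 0.6034 -0.1064  0.0161] [ 179.96   -0.2  -179.25] [-5.43  0.92  2.61] [-11.  25.  23. 101. -12.  56. 107.] 0.0003615377475979711
```

>>> send_rows(
  plan=[
    [0, -0.7, 0, 0, 0, 0, 0],
    [0, -0.5, 0, 0, 0, 0, 0],
    [0, 0, 0, 0, 0, 0, 0],
  ],
)

```text
time_s: 16.55
tool_pos: [0.6034, -0.1066, 0.0159]
tool_rot: [180.0, -0.3, -179.3]
force: [-8.7, 1.3, 3.8]
grip_width: 0.0004
```

>>> send_rows(
  plan=[
    [0, -0.5, 0, 0, 0, 0, 0],
    [0, 0, 0, 0, 0, 0, 0],
  ],
)

```text
time_s: 16.75
tool_pos: [0.6034, -0.1066, 0.0158]
tool_rot: [179.9, -0.4, -179.3]
force: [-8.3, -0.2, 6.2]
grip_width: 0.0009
```

>>> send_rows(
  plan=[
    [0, -0.5, 0, -0.3, 0, 0, 0],
    [0, 0, 0, 0, 0, 0, 0],
    [0, 0, 0, 0, 0, 0, 0],
  ],
)

```text
time_s: 17.05
tool_pos: [0.6034, -0.1066, 0.0158]
tool_rot: [179.9, -0.5, -179.3]
force: [-10.6, 0.6, 4.4]
grip_width: 0.0003
```

>>> send_rows(
  plan=[
    [0, 0, 0, 0, 0, 0, 0],
    [0, 0, 0, 0, 0, 0, 0],
    [0, 0, 0, 0, 0, 0, 0],
  ],
)

```text
time_s: 17.35
tool_pos: [0.6034, -0.1066, 0.0158]
tool_rot: [179.9, -0.4, -179.3]
force: [-9.4, 0.7, 5.1]
grip_width: 0.0002
```

Steady at about 10 N. I'll hold for over a second, then ease off gently.

>>> send_rows(
  plan=[
    [0, 0, 0, 0, 0, 0, 0],
    [0, 0, 0, 0, 0, 0, 0],
    [0, 0, 0, 0, 0, 0, 0],
    [0, 0, 0, 0, 0, 0, 0],
    [0, 0, 0, 0, 0, 0, 0],
    [0, 0, 0, 0, 0, 0, 0],
  ],
)

```text
time_s: 17.95
tool_pos: [0.6034, -0.1066, 0.0158]
tool_rot: [179.9, -0.4, -179.3]
force: [-9.9, 0.7, 3.8]
grip_width: 0.0004
```

>>> send_rows(
  plan=[
    [0, 0, 0, 0, 0, 0, 0],
    [0, 0, 0, 0, 0, 0, 0],
    [0, 0, 0, 0, 0, 0, 0],
    [0, 0, 0, 0, 0, 0, 0],
    [0, 0, 0, 0, 0, 0, 0],
    [0, 0, 0, 0, 0, 0, 0],
  ],
)

```text
time_s: 18.55
tool_pos: [0.6034, -0.1066, 0.0158]
tool_rot: [179.9, -0.4, -179.3]
force: [-9.0, 1.1, 5.2]
grip_width: 0.0002
```

>>> send_rows(
  plan=[
    [0, 1, 0, 0, 0, 0, 0],
    [0, 1, 0, 0, 0, 0, 0],
    [0, 1, 0, 0, 0, 0, 0],
    [0, 1, 0, 0, 0, 0, 0],
    [0, 2, 0, 0, 0, 0, 0],
    [0, 3, 0, 0, 0, 0, 0],
    [0, 6, 0, -1, 0, 0, 0],
    [0, 0, 0, -20, 0, 0, 0],
    [0, 0, 0, -40, 0, 0, 0],
    [0, 0, 0, -40, 0, 0, 0],
    [0, 0, 0, -10, 0, 0, 0],
    [0, 0, 0, 0, 0, 0, 0],
  ],
)

```text
time_s: 19.75
tool_pos: [0.5939, -0.107, 0.1305]
tool_rot: [-180.0, 0.3, -179.3]
force: [-0.1, -0.0, -0.9]
grip_width: 0.0005
```

```bash
python3 d.py .5608 -.148 .127 180
python3 - <<'E'
from cell import env
import cv2
a=env.read_camera("side")[140:340,220:480,::-1]; cv2.imwrite("pics/s5.png",cv2.resize(a,None,fx=3,fy=3,interpolation=2))
E
```

```text
19.75 [ 0.5939 -0.107   0.1305] [-180.      0.32 -179.25] [-0.09 -0.03 -0.88] [-13.  17.  25.  98.  -8.  67. 104.] 0.0005480201161808212
shift mm [ 33.6 -40.5   3.3] turn [0.    0.006 0.013]
```

View pics/s5.png

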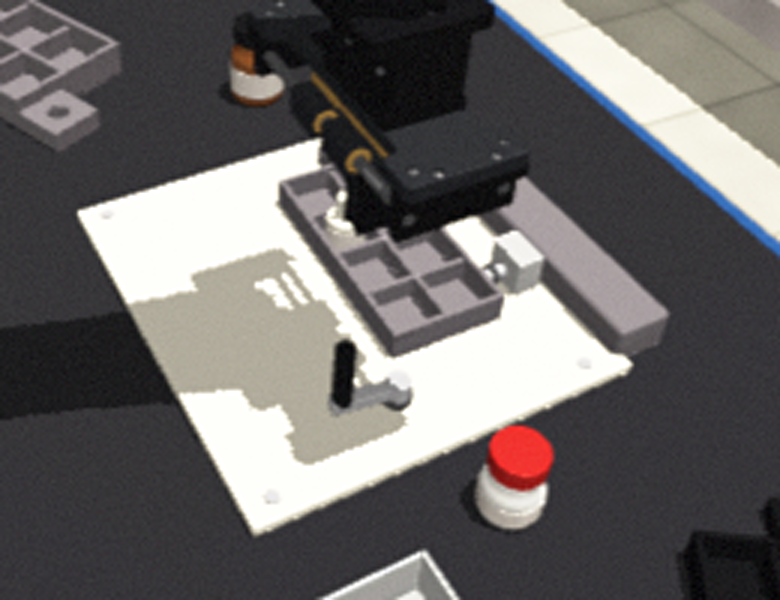

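The tray is against the screw tip, with the vial in view standing and the latch unmoved. Next I'll go above the knob, with the jaws across the lever.

>>> send_rows(
  plan=[
    [45, 16, -20, 0, 0, 0, 0],
    [45, 17, -20, 0, 0, 0, 0],
    [45, 0, 0, 0, 0, 0, 0.1],
    [45, 0, 0, 0, 0, 0, 0.1],
    [45, 0, 0, 0, 0, 0, 0],
    [45, 0, 0, 0, 0, 0, 0],
  ],
)

```text
time_s: 20.4
tool_pos: [0.5589, -0.1468, 0.1263]
tool_rot: [-180.0, -0.1, 169.4]
force: [-0.7, 0.4, -1.5]
grip_width: 0.0401
```

```bash
python3 d.py .561 -.1473 .042 169
python3 - <<'E'
from cell import env
import cv2
a=env.read_camera("side")[140:340,220:480,::-1]; cv2.imwrite("pics/s6.png",cv2.resize(a,None,fx=3,fy=3,interpolation=2))
E
```

```text
20.4 [ 0.5589 -0.1468  0.1263] [-1.7999e+02 -1.3000e-01  1.6945e+02] [-0.67  0.42 -1.49] [-12.  14.  28. 101.  -7.  66.  97.] 0.04010373092542609
shift mm [-2.3 -0.1 84.3] turn [-0.    -0.002  0.008]
```

View pics/s6.png

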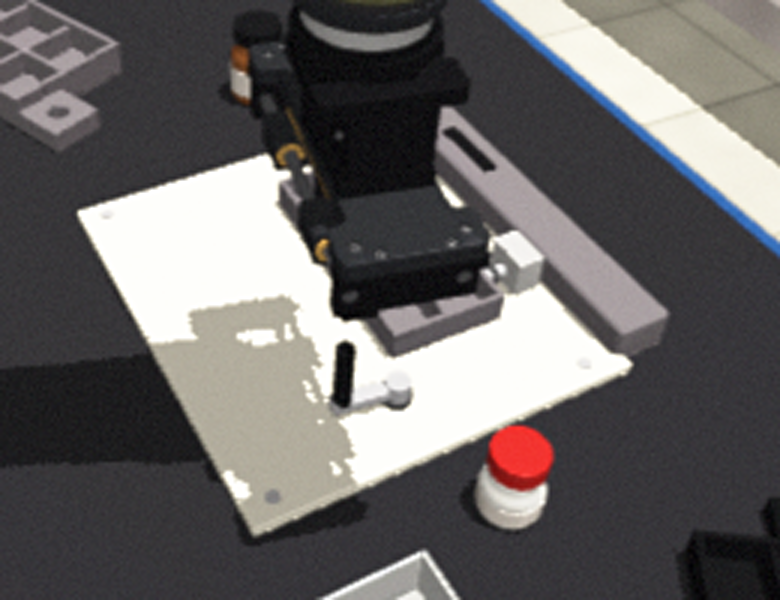

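The gripper body hides the fingers, so I can't check their alignment in this view. I'll descend in two stages and watch the force.

>>> send_rows(
  plan=[
    [45, -2, 0, 20, 0, 0, 0],
    [45, 0, 0, 20, 0, 0, 0],
    [45, 0, 0, 6, 0, 0, 0],
    [45, 0, 0, 6, 0, 0, 0],
    [45, 0, 0, 6, 0, 0, 0],
  ],
)

```text
time_s: 20.95
tool_pos: [0.5622, -0.1476, 0.07]
tool_rot: [180.0, 0.1, 169.3]
force: [0.2, -0.4, -0.5]
grip_width: 0.0449
```

>>> send_rows(
  plan=[
    [45, 0, 0, 8, 0, 0, 0],
    [45, 0, 0, 8, 0, 0, 0],
    [45, 0, 0, 7, 0, 0, 0],
    [45, 0, 0, 3, 0, 0, 0],
    [45, 0, 0, 0, 0, 0, 0],
  ],
)

```text
time_s: 21.45
tool_pos: [0.5614, -0.1474, 0.0432]
tool_rot: [-180.0, -0.1, 169.3]
force: [-0.3, -0.3, 0.1]
grip_width: 0.045
```

>>> send_rows(
  grip_force=6,
  plan=[
    [25, 0, 0, 0, 0, 0, 0],
    [18, 0, 0, 0, 0, 0, 0],
    [10, 0, 0, 0, 0, 0, 0],
    [10, 0, 0, 0, 0, 0, 0],
    [10, 0, 0, 0, 0, 0, 0],
    [10, 0, 0, 0, 0, 0, 0],
    [10, 0, 0, 0, 0, 0, 0],
  ],
)

```text
time_s: 22.15
tool_pos: [0.5615, -0.1483, 0.044]
tool_rot: [-180.0, -0.0, 169.3]
force: [-1.5, -1.6, 1.6]
grip_width: 0.0139
```

```bash
python3 d.py .561 -.1473 .042 169
python3 - <<'E'
from cell import env
import cv2
a=env.read_camera("side")[140:340,220:480,::-1]; cv2.imwrite("pics/s7.png",cv2.resize(a,None,fx=3,fy=3,interpolation=2))
E
```

```text
22.15 [ 0.5615 -0.1483  0.044 ] [-179.96   -0.    169.26] [-1.47 -1.55  1.57] [-10.  20.  27. 105. -10.  57. 100.] 0.013893720748243184
shift mm [0.7 0.9 2. ] turn [-0.001 -0.     0.005]
```

View pics/s7.png

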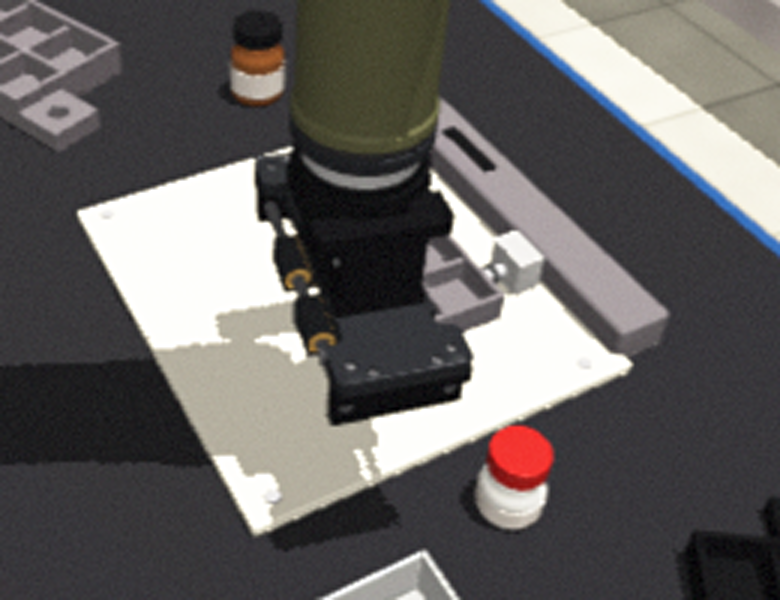

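The jaws stopped at 13.9 mm, matching the 14 mm post, so the knob is held. Now I'll turn it along its arc (tool +y, turn +z).

>>> send_rows(
  plan=[
    [10, -0.1, 2, 0, 0, 0, 0.05],
    [10, -0.2, 4, 0, 0, 0, 0.1],
    [10, -0.2, 4, 0, 0, 0, 0.1],
    [10, -0.2, 4, 0, 0, 0, 0.1],
    [10, -0.2, 4, 0, 0, 0, 0.1],
    [10, -0.2, 4, 0, 0, 0, 0.1],
  ],
)

```text
time_s: 22.8
tool_pos: [0.5702, -0.128, 0.0439]
tool_rot: [-179.9, -0.1, 137.5]
force: [-4.0, -0.6, 4.8]
grip_width: 0.0139
```

>>> send_rows(
  plan=[
    [10, -0.2, 4, 0, 0, 0, 0.1],
    [10, -0.2, 4, 0, 0, 0, 0.1],
    [10, -0.2, 4, 0, 0, 0, 0.1],
    [10, -0.2, 4, 0, 0, 0, 0.1],
    [10, -0.2, 4, 0, 0, 0, 0.1],
    [10, 0, 0, 0, 0, 0, 0],
  ],
)

```text
time_s: 23.4
tool_pos: [0.5879, -0.1159, 0.0438]
tool_rot: [-180.0, -0.1, 109.2]
force: [-2.2, 1.7, 3.8]
grip_width: 0.0135
```

```bash
python3 d.py .599 -.1148 .044 91.8
```

```text
23.4 [ 0.5879 -0.1159  0.0438] [-1.7997e+02 -9.0000e-02  1.0917e+02] [-2.22  1.71  3.82] [-21.  24.  36. 103. -16.  59.  41.] 0.0134575179884595
shift mm [-2.6 10.8 -0.2] turn [-0.001 -0.001  0.303]
```

>>> send_rows(
  plan=[
    [10, -0.2, 3.2, 0, 0, 0, 0.08],
    [10, -0.1, 3.2, 0, 0, 0, 0.08],
    [10, -0.1, 2, 0, 0, 0, 0.05],
    [10, 0, 1.2, 0, 0, 0, 0.03],
    [10, 0, 0, 0, 0, 0, 0],
  ],
)

```text
time_s: 23.9
tool_pos: [0.5974, -0.1139, 0.0438]
tool_rot: [-180.0, -0.1, 95.5]
force: [-3.4, 4.1, 3.8]
grip_width: 0.0138
```

>>> send_rows(
  plan=[
    [10, 0, 0.8, 0, 0, 0, 0.02],
    [10, 0, 0.8, 0, 0, 0, 0.02],
    [10, 0, 0, 0, 0, 0, 0],
  ],
)

```text
time_s: 24.2
tool_pos: [0.5991, -0.1139, 0.0438]
tool_rot: [-180.0, -0.1, 93.1]
force: [-3.2, 4.5, 5.2]
grip_width: 0.0135
```

```bash
python3 d.py .599 -.1148 .044 91.8
```

```text
24.2 [ 0.5991 -0.1139  0.0438] [-1.800e+02 -8.000e-02  9.312e+01] [-3.16  4.48  5.19] [-23.  26.  39. 101. -19.  59.  26.] 0.013472461173088032
shift mm [-0.9 -0.1 -0.2] turn [-0.    -0.001  0.023]
```

>>> send_rows(
  plan=[
    [10, 0, 0.8, 0, 0, 0, 0.02],
    [10, 0, 0.8, 0, 0, 0, 0.0],
    [10, 0, 0, 0, 0, 0, 0],
  ],
)

```text
time_s: 24.5
tool_pos: [0.5995, -0.1139, 0.0437]
tool_rot: [-179.8, -0.1, 92.0]
force: [-5.6, 4.3, 6.7]
grip_width: 0.0137
```

>>> send_rows(
  plan=[
    [10, 0, 0.8, 0, 0, 0, 0.0],
    [10, 0, 0.8, 0, 0, 0, 0.0],
    [10, 0, 0, 0, 0, 0, 0],
  ],
)

```text
time_s: 24.8
tool_pos: [0.5995, -0.1143, 0.0432]
tool_rot: [-179.7, -0.1, 92.0]
force: [-8.8, 3.6, 6.9]
grip_width: 0.0136
```

The tool has stalled at x = 0.5995 with 8.8 N, at the expected end-stop position. I'll release and lift.

>>> send_rows(
  plan=[
    [20, 0, 0, 0, 0, 0, 0],
    [34, 0, 0, 0, 0, 0, 0],
    [34, 0, -1.5, 0, 0, 0, 0],
    [34, 0, 0, 0, 0, 0, 0],
    [34, 0, 0, -5, 0, 0, 0],
    [34, 0, 0, -20, 0, 0, 0],
    [34, 0, 0, -40, 0, 0, 0],
    [34, 0, 0, -40, 0, 0, 0],
    [34, 0, 0, -40, 0, 0, 0],
    [34, 0, 0, -10, 0, 0, 0],
    [34, 0, 0, 0, 0, 0, 0],
  ],
)

```text
time_s: 25.9
tool_pos: [0.6021, -0.1154, 0.2012]
tool_rot: [179.7, 0.0, 91.9]
force: [1.0, 0.2, -0.2]
grip_width: 0.0338
```

```bash
python3 d.py .48 .25 .2 91.8
```

```text
25.9 [ 0.6021 -0.1154  0.2012] [1.7973e+02 1.0000e-02 9.1940e+01] [ 0.98  0.24 -0.24] [-27.  17.  43.  92. -12.  75.  20.] 0.033806380439503035
shift mm [ 369.4 -109.7    0.6] turn [0.005 0.    0.002]
```

Next I'll move clear so the cameras can see everything.

>>> send_rows(
  plan=[
    [34, 20, -6, 0, 0, 0, 0],
    [34, 40, -12, 0, 0, 0, 0],
    [34, 42, -12, 0, 0, 0, 0],
    [34, 42, -12, 0, 0, 0, 0],
    [34, 42, -12, 0, 0, 0, 0],
    [34, 42, -12, 0, 0, 0, 0],
    [34, 42, -12, 0, 0, 0, 0],
    [34, 42, -12, 0, 0, 0, 0],
    [34, 40, -12, 0, 0, 0, 0],
    [34, 20, -6, 0, 0, 0, 0],
    [34, 0, 0, 0, 0, 0, 0],
  ],
)

```text
time_s: 27.0
tool_pos: [0.4772, 0.257, 0.1965]
tool_rot: [-179.8, 0.1, 92.4]
force: [-0.2, 0.2, -0.4]
grip_width: 0.0343
```

```bash
python3 d.py
python3 - <<'E'
from cell import env
import cv2,numpy as np
a=env.read_camera("side")[140:340,220:480,::-1];b=env.read_camera("top")[90:290,250:500,::-1]
z=lambda m:cv2.resize(m,None,fx=1.5,fy=1.5,interpolation=2)
cv2.imwrite("pics/f.png",cv2.resize(np.hstack([a[:,20:],b[:200,20:180]]),None,fx=2,fy=2,interpolation=2))
for n in("top","side"):
    for q in("vial_a","amber","tub","cup","latch"): print(n,q,[(r["confidence"],r["rect"]) for r in env.regions_of(n,q)])
E
```

```text
27.0 [0.4772 0.257  0.1965] [-1.798e+02  6.000e-02  9.237e+01] [-0.25  0.17 -0.38] [-57.   6.  28. 101.  -3.  73. -26.] 0.03431674217343691
top vial_a [(0.6, [323.8, 175.6, 335.2, 186.4]), (0.53, [303.6, 153.2, 317.7, 168.3]), (0.5, [278.1, 115.0, 403.2, 246.7])]
top amber [(0.94, [227.7, 155.4, 249.1, 180.2])]
top tub [(0.87, [431.7, 218.1, 468.1, 263.7])]
top cup [(0.59, [413.1, 177.7, 432.9, 195.9])]
top latch [(0.59, [363.9, 191.0, 387.8, 200.8])]
side vial_a [(0.77, [328.1, 204.4, 345.2, 223.7]), (0.61, [332.3, 189.5, 349.6, 207.3])]
side amber [(0.84, [297.6, 147.1, 315.0, 175.1])]
side tub [(0.76, [302.3, 323.7, 390.0, 399.5])]
side cup [(0.69, [379.0, 283.2, 398.9, 315.6])]
side latch [(0.62, [338.7, 234.3, 356.3, 274.9])]
```

View pics/f.png

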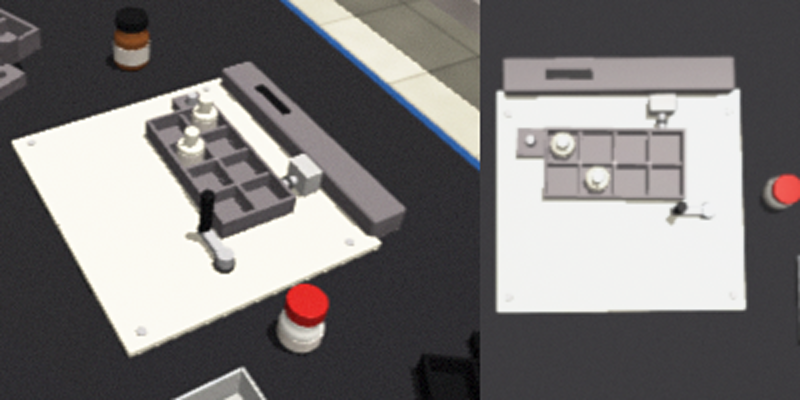

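Both views show the tray touching the screw, the lever along deck +y behind the long wall, both vials upright and the bystanders in place. I'll hand it in.

```bash
python3 -c "
from cell import env
print(env.sign_off())"
```

```text
the job is handed in; nothing more can be done
None
```

The tray is against the stop screw and latched, and the job was handed in at about 27 s of the 72 s allowed; the sign-off gave no verdict.

- **Swing and bedding:** I pushed the tray round by its long wall near the free corner at about 20 mm/s, slowing to about 4 mm/s before it touched the screw. I then held it there for about 1.5 s at 9 to 10.6 N (readings at the end of each move). The highest push I read was 10.6 N, which at that lever arm puts about 11 N on the stop.
- **Latch:** I pinched the knob and turned the lever until it stalled with about 9 N on its end stop, at the expected position. Then I let go and moved clear.

**Last checks:**
- The side and top views show the tray touching the screw tip and the lever along deck +y behind the long wall. Both vials stand in their wells.
- The amber jar, tub and cup were found within a few pixels of where they started.
- The arm was clear of everything, with wrist force near zero.

**What was less certain:**
- The downward force readings rose to about 5 to 7 N while pushing, so the fingers also pressed down slightly on the tray wall and knob.
- My first fit of the tray's pose was off by up to about 2 pixels, so I found both contacts by feel.
- I judged that the latch was fully home from the stall and the pictures; its angle was not measured directly.

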